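Load a relay into the test jig and slide it to the detent

TASK

Drop the upright white block-shaped relay (the thick one of the two) into the pocket of the test jig's carriage so that it sits fully home, and swing the locking lever shut over it. Then take the carriage by its upright tab and slide it along the rail until its spring ball clicks into the notch of the detent block, and finish there, still holding the tab firmly gripped between the fingers with the carriage in the notch. Leave the slim relay and the round capacitor where they stand.

Things in the scene. Friction and masses are not known exactly. Their poses are not given: they have to be found in the camera images.
- relay: The relay to load: a white rectangular block with a black foot, standing upright, 30 (its x) x 36 (its y) x 50 mm tall (z), 50 to 120 g. Origin: centre of its underside. It may be turned half round about z; it makes no difference. It must be aligned with the pocket to enter: its 30 mm side along the jig's x, its 36 mm side along the rail.
- slim_relay: Another white relay, slimmer and taller: 14 x 36 x 58 mm. Stays where it is. Origin: centre of its underside.
- capacitor: A black round capacitor can, diameter 36, 45 mm tall. Stays where it is. Origin: centre of its underside.
- jig: The test jig, fixed to the bench: a dark base plate 124 (x) x 324 (y) x 12 mm with an aluminium rail along its y axis whose top is 24 mm above the bench. Origin: centre of its underside; z up. The carriage on the rail, its pocket and tab, and the detent block all keep the jig's orientation.
- carriage (a joint): How far the carriage has slid along the rail from its stop, towards the jig's +y, 0 to 0.150 m. It starts at 0 to 0.03 m; the notch is met somewhere at 0.085 to 0.115 m and the rail runs on beyond it. Sliding takes about 1.2 N of friction. The carriage is an aluminium block 60 (x) x 145 (y) x 24 mm, its top 48 mm above the bench.
- pocket (a point): Centre of the floor of the pocket in the carriage. The pocket is 33 (jig x) x 39 (jig y) mm with a small chamfer, 20 mm deep, its floor 28 mm above the bench and its rim 48 mm. A seated relay has its underside here and its top 78 mm above the bench, 30 mm above the rim.
- tab (a point): Top centre of the carriage's upright black tab, 88 mm above the bench. The tab is 14 mm thick (jig x), 30 mm long (jig y) and stands 40 mm above the carriage's top, 66 mm from the pocket's centre towards the jig's -y. Grip it across its 14 mm thickness.
- lever (a joint): Angle of the locking lever, a steel bar swinging level about an upright post on the carriage. 0: shut at its stop, over the pocket, pointing to the jig's -y. Grows as it opens towards the jig's -x (at 1.57 it points there); starts at 1.35 to 1.8, end stop 1.9. Friction 0.06 N m; stays where left. Bar 14 mm wide, 8 thick, underside 80.5 mm above the bench, 2.5 mm over a seated relay.
- lever_pivot (a point): The lever's pivot axis, at the height of the bar's underside, 45 mm from the pocket's centre towards the jig's +y.
- lever_knob (a point): Top centre of the black upright round knob near the lever's free end, 65 mm from the pivot: diameter 12, 26 mm tall, its top 114.5 mm above the bench and its foot on the bar 88.5 mm above the bench.
- spring_ball (a point): Centre of the 10 mm steel ball, sprung along the jig's x, in the carriage's +x side, level with the pocket's centre along the rail. Riding onto a ridge of the detent block it resists with about 6 N on top of the rail friction, then past the ridge's crest pulls the carriage on into the notch. Leaving the notch takes about 6 N plus friction either way.
- detent: The detent block, fixed beside the rail on the jig's +x side: dark steel, 36 mm long, 26 tall, with two upright round steel ridges (34 tall, diameter 8, 13 mm apart along the rail) facing the carriage. Origin: the notch, midway between the ridges, 12 mm above the bench. In the notch, pocket centre and origin are level along the jig's y; a carriage let go within 4 mm of that is drawn to it.
Mind the look-alikes: they are no part of the job. Leave any pink or yellow look-alike of the relay alone.

How it is judged (in metres and radians):
On the way, in this order (a step that is already met when the one before it is completed fails the run):
1. the relay sits fully home in the pocket, upright, with the lever still open (distance between relay and pocket below 0.004 m and angle between relay's own z axis and vertical below 0.08 rad and value of joint lever above 0.8 rad), for 0.2 s.
2. the lever is swung shut over the seated relay (distance between relay and pocket below 0.004 m and angle between relay's own z axis and vertical below 0.08 rad and value of joint lever below 0.12 rad), for 0.2 s.
3. the carriage is in the notch, held by its tab, relay seated and lever shut (all of step 2 and y of pocket in the frame of detent between -0.0025 and 0.0025 m and contact force between the fingers and carriage above 6 N and distance between the grasp point and tab below 0.045 m), for 0.3 s.
At the end, for the whole second after the job is handed in: Relay within 4 mm of the pocket floor's centre, upright within 0.08 rad; lever within 0.12 rad of shut; pocket centre within 2.5 mm of the notch along the rail, at rest; the fingers grip the carriage by its tab (over 6 N, within 45 mm of its top); all through the last second, still holding (all of step 3 and velocity of joint carriage between -0.01 and 0.01 m/s); the arm keeps its last pose, push and grip.
It fails at once if the slim relay is disturbed (moved 20 mm) (distance of slim_relay from where it was at the start of the episode above 0.02 m).
It fails at once if the capacitor is disturbed (moved 20 mm) (distance of capacitor from where it was at the start of the episode above 0.02 m).
It also fails if it takes over 72 s, if anything falls off the work surface, if the arm or the gripper's body presses on something with over 40 N, if the wrist force passes 120 N, or if a joint passes its speed limit or range.

ROBOT

A 6-joint arm with a two-finger parallel gripper is mounted at the origin on the work surface. World frame = base frame: x ahead of the robot, y to its left, z up, the work surface at z = 0. Lengths are in mm, angles in rad, forces in N, time in s.
With the tool pointing down it reaches from about 275 to 1000 mm from the base axis. Payload 8.4 kg.
Tool frame: the origin (TCP) lies on the centre line of the jaws, within the pads' length; the fingertips stand 25 mm ahead of it and the grasp point (between the pads) lies 6 mm ahead of it; z points along the fingers, x is the direction in which the jaws open and shut, and the axes are right-handed (so a half turn about z gives the same grasp; the last joint's range is limited). The gripper opens to 85 mm and grips with 20 to 120 N. Pads are 22 mm wide; open, the fingers measure 114 mm over their backs; the gripper's body (76 mm by 85 mm) begins 54 mm behind the grasp point. The pads swing forward as they close: fully open they stand 13 mm farther back than shut.
Start: joints at [-1.246, 0.353, 1.633, -0, 1.155, -0.002], TCP at [200.632, -591.925, 256.281] pointing down, gripper open.
Joint ranges: [-2.63, 2.63], [-0.92, 2.1], [0.06, 2.66], [-1.3, 4.44], [0, 2.69], [-3.02, 3.02]. Speed limits (rad/s): [2.22, 2.22, 2.79, 3.14, 3.14, 3.14].

INTERFACE

Orientations are given as [roll, pitch, yaw] about the fixed x, y, z axes, in that order (R = Rz(yaw) Ry(pitch) Rx(roll)).
In Python, from rig import r gives the robot as it stands. The module is installed in compiled form; this text tells all that it offers.
- The arm moves only by the tool jog_arm, never from a script. Its argument "deltas" is a list of rows, each an object with "gripper": the gripper command: -1 is fully open, 1 is shut, values between are in proportion; "translation": the shift along the world's x, y, z in units of 10 cm (1.0 is 10 cm), a list of three; "dr": the turn, a rotation vector about the world's x, y, z in units of pi/2 rad (1.0 is pi/2 rad), a list of three. In form: [{"gripper": gripper, "translation": [x, y, z], "dr": [wx, wy, wz]}, ...]. A call has 1 to 12 rows; each row shifts and turns the commanded pose from where the row before left it; what a row does not reach is not made up. A row lasts 1/12 s, in which the tool goes at most 41.7 mm and 7.16 degrees, less where a joint would pass 70% of its speed; a pose out of reach is approached as far as the arm can. A call with a number of a shift or a turn outside -1 to 1 is refused whole. A call with a gripper value outside its range is refused whole. The fingers move at their own pace and stop on an object; "squeeze" is the grip in N (left out, the last holds). Time passes only in rows, so rows that do not move let the fingers close. It gives the time, the measured TCP pose, the force and the opening at its end, in the units of the state.
- r.sense(): the state, without advancing time (a new reading comes with each control period).
- r.grab_frame(name): name is "scene" or "side" or "wrist"; returns the picture (400x640x3 uint8, blue, green, red); there is no depth.
- r.calibration(name): a dict with "mtx" (3x3 intrinsics, pixels), "world_from_camera" (4x4, takes a point from camera to world coordinates). Camera axes: x right, y down, z forward; pixel columns grow to the right and rows downward; lengths in mm; the calibration is good to about 2 mm. The wrist camera is an equidistant fisheye: a pixel r from the principal point sees the ray r / f radians off the axis. A picture is of the moment at which its call begins: read the wrist's pose just before it. calibration takes no time and is no camera call; for the wrist camera it gives the pose at the moment of the call.
- r.sign_off(): hands the job in, once; it reports no verdict.
The state is a dict: "clock": time; "qpos": joint angles; "qvel": joint speeds; "joint_efforts": joint torques, N m; "eef_pos": TCP position; "tcp_rot": TCP orientation; "contact_force": force on the tool from outside, world axes, zero at the start; "wrist_torque": the same for the moment, N m; "opening": opening from 0.0 (shut) to 1.0 (fully open).
Only numpy, scipy, OpenCV 4.12 (cv2) and the standard library are available. Lean on these libraries where they do the work, as an engineer would, in place of code of your own. Each camera call takes 0.05 s, during which the arm holds its last target. There are 200 camera calls.

## Working session

There is one attempt and no reset: what is moved stays moved. The work goes in short steps, Python scripts to look and compute and a tool call to move; the robot and the scene stay as the last step left them, time stands still between calls to the robot, and variables do not carry over. Pictures are saved under pics/ and viewed, about 8 in all and at most 12, crops included, and the job is handed in when it is done.

Besides the shell and the picture viewer there is one more tool, called after "Call:" as name(argument=value, ...) on one line, values as JSON. jog_arm: Moves the arm, as the interface text tells. Shifts and turns lie within -1 to 1; 1 stands for 10 cm of shift or pi/2 rad of turn. Its arguments: {"type":"object","properties":{"deltas":{"type":"array"},"squeeze":{"type":"number"}},"required":["deltas"]}

```bash
mkdir -p pics; python3 - <<'E'
from rig import r
import cv2,numpy as np
s=r.sense();print(s)
for n in("scene","side","wrist"):
    c=r.calibration(n);print(n,np.round(c["mtx"],2).tolist(),np.round(c["world_from_camera"],4).tolist())
    cv2.imwrite(f"pics/{n}0.png",r.grab_frame(n))
E
```

```text
{'clock': 0.0, 'qpos': array([-1.24639371e+00,  3.53664895e-01,  1.63414553e+00, -2.64558406e-05,
        1.15518953e+00, -2.40239796e-03]), 'qvel': array([-0.00068469,  0.00043077,  0.00129184,  0.00155667, -0.0003515 ,
       -0.00176223]), 'joint_efforts': array([-3.79795732e-03, -6.05252981e+01, -3.42067587e+01, -1.77657371e-04,
        9.45191598e-03,  2.04284657e-05]), 'eef_pos': array([ 200.48610716, -591.50139764,  255.54632029]), 'tcp_rot': array([ 3.14157185e+00,  1.40735056e-03, -1.24398063e+00]), 'contact_force': array([ 0.645852  , -0.26153562,  0.16752535]), 'wrist_torque': array([0.03437291, 0.00369114, 0.01105244]), 'opening': 0.996264995862443}
scene [[412.14, 0.0, 310.17], [0.0, 412.14, 194.72], [0.0, 0.0, 1.0]] [[0.3561, 0.6297, -0.6904, 1120.5955], [0.9344, -0.2339, 0.2686, -334.7672], [0.0077, -0.7408, -0.6717, 695.3672], [0.0, 0.0, 0.0, 1.0]]
side [[433.1, 0.0, 312.96], [0.0, 433.1, 193.43], [0.0, 0.0, 1.0]] [[-0.952, -0.1489, 0.2676, 242.0758], [-0.3061, 0.4911, -0.8156, 664.0947], [-0.0099, -0.8583, -0.5131, 576.8803], [0.0, 0.0, 0.0, 1.0]]
wrist [[309.71, 0.0, 322.51], [0.0, 309.71, 201.99], [0.0, 0.0, 1.0]] [[0.321, -0.9119, -0.2558, 265.636], [-0.9471, -0.3095, -0.0853, -569.0135], [-0.0014, 0.2697, -0.963, 373.8934], [0.0, 0.0, 0.0, 1.0]]
```

View pics/scene0.png

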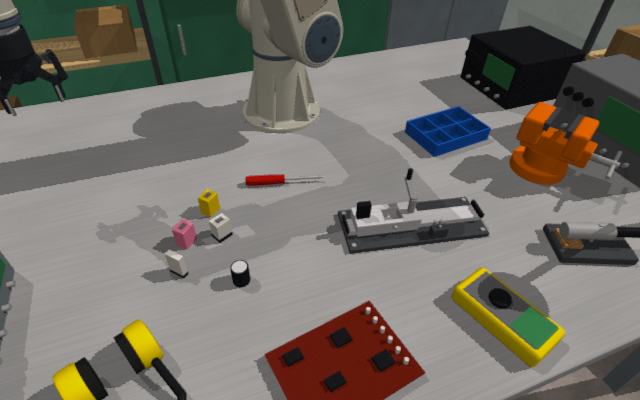

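View pics/side0.png

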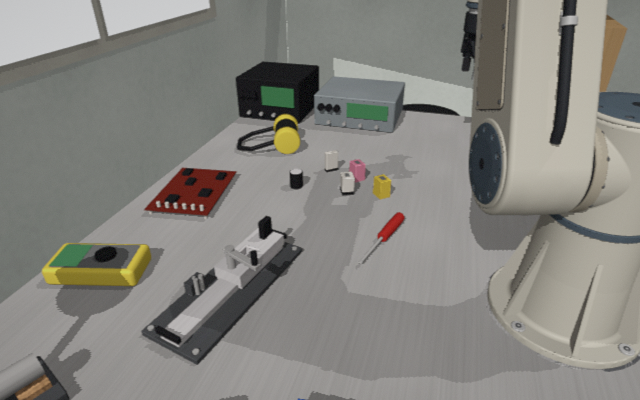

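The scene view shows these candidates: white block (220,228), slim white (177,263), pink (184,234), yellow (209,203). The capacitor is at (240,273) and the jig runs from (345,230) to (480,215), with its tab at (364,209). A close crop comes next.

```bash
python3 - <<'E'
import cv2,numpy as np
a=cv2.imread("pics/scene0.png")
c1=cv2.resize(a[185:285,150:260],None,fx=5,fy=5,interpolation=cv2.INTER_CUBIC)[:, :]
c1=cv2.resize(a[190:290,160:260],(300,300),interpolation=cv2.INTER_CUBIC)
b=cv2.imread("pics/side0.png")
c2=cv2.resize(b[145:205,285:395],(495,270),interpolation=cv2.INTER_CUBIC)
c3=cv2.resize(a[165:250,335:493],(790,425)[:2],interpolation=cv2.INTER_CUBIC)
o=np.zeros((600,800,3),np.uint8)
c3=cv2.resize(a[170:250,335:493],(632,320),interpolation=cv2.INTER_CUBIC)
o[:270,:495]=c2;o[:270,500:800]=c1[:270];o[275:595,:632]=c3
cv2.imwrite("pics/crop1.png",o)
E
```

```text
(no output)
```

View pics/crop1.png

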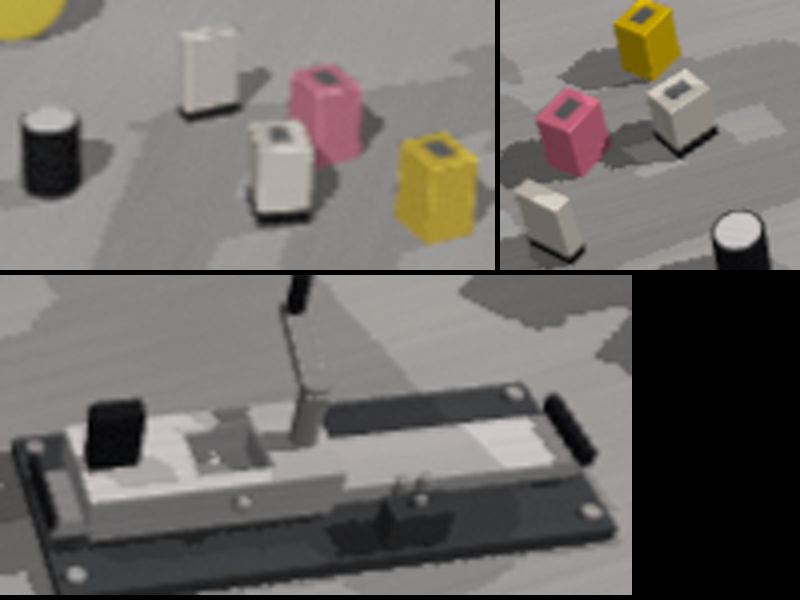

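The crop confirms the relay is the thick white block at scene (220,228): it has a black foot and a grey window. The slim one is at (177,263). I can see the jig corners, and the open lever points away from the camera. Next are rough positions, then a wrist view from above.

```bash
cat > h.py <<'E'
from rig import r
import cv2,numpy as np
from scipy.spatial.transform import Rotation as R
def ray(n,px,c=None):
    c=c or r.calibration(n);K=c["mtx"];T=c["world_from_camera"]
    d=np.array([(px[0]-K[0,2])/K[0,0],(px[1]-K[1,2])/K[1,1]])
    if n=="wrist":
        t=np.hypot(*d);v=np.r_[d/t*np.sin(t),np.cos(t)] if t>0 else np.array([0,0,1.])
    else: v=np.r_[d,1]
    return T[:3,3],T[:3,:3]@v
def at(n,px,z,c=None):
    o,d=ray(n,px,c);return (o+d*(z-o[2])/d[2])[:2]
def proj(n,P,c):
    K=c["mtx"];T=c["world_from_camera"];q=(np.atleast_2d(P)-T[:3,3])@T[:3,:3]
    if n=="wrist":
        rr=np.hypot(q[:,0],q[:,1]);t=np.arctan2(rr,q[:,2]);uv=q[:,:2]/np.maximum(rr,1e-9)[:,None]*t[:,None]
    else: uv=q[:,:2]/q[:,2:]
    return uv*K[0,0]+K[:2,2]
E
python3 - <<'E'
from h import *
S=lambda x,y:((x-500)/3+160,y/3+190)
J=lambda x,y:(x/4+335,(y-275)/4+170)
for k,p,z in[("rel foot",S(683,154),0),("rel foot R",S(716,130),0),("rel foot L",S(655,125),0),("rel top c",S(681,88),50),("slim top",S(548,200),58),("cap top",S(739,230),45),("pink top",S(572,106),50),
 ("jLF",J(57,592),12),("jLB",J(14,440),12),("jRF",J(615,535),12),("jRB",J(525,383),12),("tab",J(117,403),88),("det",J(412,485),34),("knob",J(303,268),114)]:
    print(k,at("scene",p,z).round(1))
E
```

```text
rel foot [ 481.1 -298. ]
rel foot R [ 466.  -269.7]
rel foot L [ 444.8 -311.9]
rel top c [ 463.7 -288.9]
slim top [ 543.1 -392.1]
cap top [ 600.7 -279.7]
pink top [ 454.3 -365.6]
jLF [611.1 -44.8]
jLB [495.9 -19.4]
jRF [682.8 265.5]
jRB [559.9 296.1]
tab [558.7   9.1]
det [626.3 164.2]
knob [518.9 143.3]
```

Call:
jog_arm(deltas=[{"gripper":-0.1,"translation":[0.21,0.25,-0.02],"dr":[0,0,0.01]},{"gripper":-0.1,"translation":[0.21,0.25,-0.02],"dr":[0,0,0.01]},{"gripper":-0.1,"translation":[0.21,0.25,-0.02],"dr":[0,0,0.01]},{"gripper":-0.1,"translation":[0.21,0.25,-0.02],"dr":[0,0,0.01]},{"gripper":-0.1,"translation":[0.21,0.25,-0.02],"dr":[0,0,0.01]},{"gripper":-0.1,"translation":[0.21,0.25,-0.02],"dr":[0,0,0.01]},{"gripper":-0.1,"translation":[0.21,0.25,-0.02],"dr":[0,0,0.01]},{"gripper":-0.1,"translation":[0.21,0.25,-0.02],"dr":[0,0,0.01]},{"gripper":-0.1,"translation":[0.21,0.25,-0.02],"dr":[0,0,0.01]},{"gripper":-0.1,"translation":[0.21,0.25,-0.02],"dr":[0,0,0.01]},{"gripper":-0.1,"translation":[0.21,0.25,-0.02],"dr":[0,0,0]},{"gripper":-0.1,"translation":[0,0,0],"dr":[0,0,0]}])

```text
clock: 1.15
eef_pos: [434.1, -313.1, 233.8]
tcp_rot: [-3.14, 0.001, -1.084]
contact_force: [-0.3, 0.1, 0.1]
opening: 0.555
```

Call:
jog_arm(deltas=[{"gripper":-0.1,"translation":[0,0,0],"dr":[0,0,0]},{"gripper":-0.1,"translation":[0,0,0],"dr":[0,0,0]}])

```text
clock: 1.32
eef_pos: [431.4, -317.0, 234.2]
tcp_rot: [3.141, 0.0, -1.086]
contact_force: [-0.5, -0.7, -0.7]
opening: 0.55
```

```bash
python3 - <<'E'
from h import *
import pickle
c=r.calibration("wrist");pickle.dump(c,open("w1.pkl","wb"))
f=r.grab_frame("wrist");cv2.imwrite("pics/w1.png",f)
s=r.sense();print(s["eef_pos"],s["tcp_rot"],s["opening"],s["clock"],s["contact_force"])
E
```

```text
[ 431.16392664 -317.42543751  234.21490924] [ 3.14119825e+00  3.33855315e-05 -1.08713615e+00] 0.5494568075553488 1.3667 [-0.21251073 -0.15523413  0.07435554]
```

View pics/w1.png

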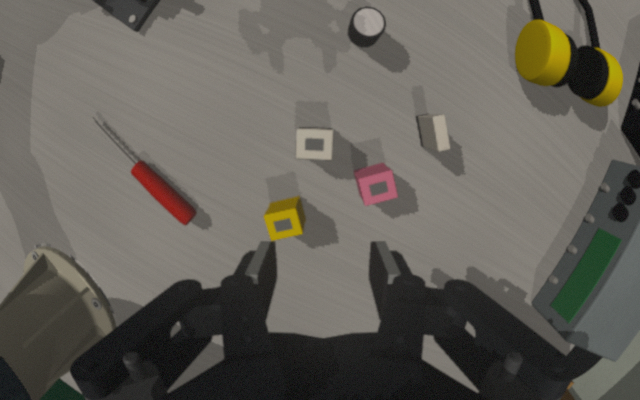

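The wrist view shows the relay's top face at about (315,144), yellow at (284,222), pink at (377,185), slim at (434,132) and the capacitor at (367,26). Next I extract the relay's top corners.

```bash
python3 - <<'E'
from h import *
import pickle
c=pickle.load(open("w1.pkl","rb"));f=cv2.imread("pics/w1.png")
cv2.imwrite("pics/w1c.png",cv2.resize(f[115:175,285:345],(600,600),interpolation=cv2.INTER_CUBIC))
g=f.min(2);m=(g>150).astype(np.uint8);m[:,:285]=0;m[:,345:]=0;m[:115]=0;m[175:]=0
k=cv2.findContours(m,cv2.RETR_EXTERNAL,cv2.CHAIN_APPROX_NONE)[0];k=max(k,key=cv2.contourArea);print(cv2.contourArea(k),cv2.boundingRect(k))
for z in (50,):
    P=np.array([at("wrist",p[0].astype(float),z,c) for p in k],np.float32);print(cv2.minAreaRect(P))
b=cv2.boxPoints(cv2.minAreaRect(k));print(b)
print([at("wrist",p,50,c).round(1) for p in b])
E
```

```text
4.5 (306, 131, 8, 4)
((473.4175109863281, -279.8919372558594), (2.7842540740966797, 6.443959712982178), 8.883610725402832)
[[305.80005 132.6    ]
 [306.70007 129.9    ]
 [313.00006 132.     ]
 [312.10004 134.70001]]
[array([ 471.6, -276.9]), array([ 474.3, -276.5]), array([ 475.3, -282.9]), array([ 472.5, -283.3])]
```

View pics/w1c.png

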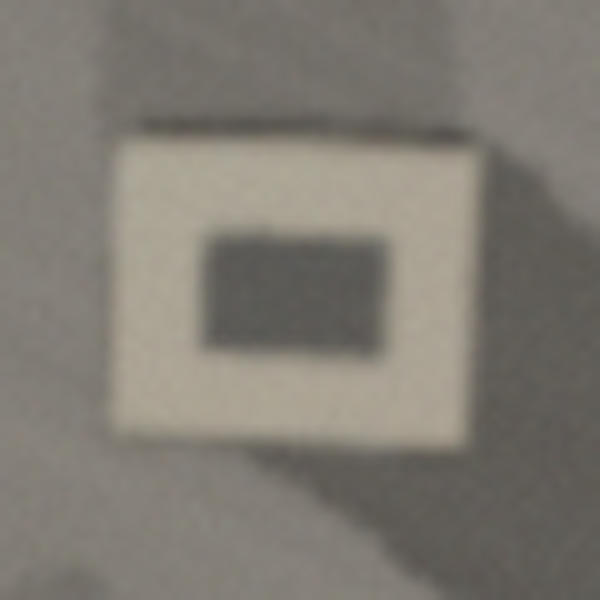

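```bash
python3 - <<'E'
from h import *
import pickle
c=pickle.load(open("w1.pkl","rb"))
P=np.array([at("wrist",(284.5+x/10,114.5+y/10),50,c) for x,y in[(117,138),(480,148),(468,445),(110,435)]])
print(P.round(1),P.mean(0));d=np.diff(np.vstack([P,P[:1]]),axis=0)
print(np.hypot(*d.T),np.arctan2(d[:,1],d[:,0]))
E
```

```text
[[ 471.  -266.7]
 [ 486.4 -298.3]
 [ 460.1 -311.1]
 [ 444.6 -279.4]] [ 465.53895865 -288.8689587 ]
[35.21516064 29.27199815 35.22994567 29.30490869] [-1.11799689 -2.69237369  2.02452833  0.44871898]
```

Call:
jog_arm(deltas=[{"gripper":-0.1,"translation":[0.034,0.029,-0.1],"dr":[0,0,0.075]},{"gripper":-0.1,"translation":[0.034,0.029,-0.1],"dr":[0,0,0.075]},{"gripper":-0.1,"translation":[0.034,0.029,-0.1],"dr":[0,0,0.075]},{"gripper":-0.1,"translation":[0.034,0.029,-0.1],"dr":[0,0,0.075]},{"gripper":-0.1,"translation":[0.034,0.029,-0.1],"dr":[0,0,0.075]},{"gripper":-0.1,"translation":[0.034,0.029,-0.1],"dr":[0,0,0.075]},{"gripper":-0.1,"translation":[0.034,0.029,-0.1],"dr":[0,0,0.075]},{"gripper":-0.1,"translation":[0.034,0.029,-0.1],"dr":[0,0,0.075]},{"gripper":-0.1,"translation":[0.034,0.029,-0.1],"dr":[0,0,0.075]},{"gripper":-0.1,"translation":[0.034,0.029,-0.1],"dr":[0,0,0.075]},{"gripper":-0.1,"translation":[0,0,-0.1],"dr":[0,0,0.075]},{"gripper":-0.1,"translation":[0,0,-0.1],"dr":[0,0,0.075]}])

```text
clock: 2.37
eef_pos: [465.1, -289.1, 113.8]
tcp_rot: [3.141, 0.0, 0.331]
contact_force: [-0.5, -0.3, 0.5]
opening: 0.553
```

Call:
jog_arm(deltas=[{"gripper":-0.1,"translation":[0,0,0],"dr":[0,0,0.075]},{"gripper":-0.1,"translation":[0,0,0],"dr":[0,0,0]},{"gripper":-0.1,"translation":[0,0,0],"dr":[0,0,0]},{"gripper":-0.1,"translation":[0,0,0],"dr":[0,0,0]}])

```text
clock: 2.7
eef_pos: [465.5, -288.7, 114.6]
tcp_rot: [3.141, -0.0, 0.44]
contact_force: [-1.0, 1.0, 0.5]
opening: 0.553
```

```bash
python3 - <<'E'
from h import *
import pickle
c=r.calibration("wrist");pickle.dump(c,open("w2.pkl","wb"))
f=r.grab_frame("wrist");cv2.imwrite("pics/w2.png",f)
s=r.sense();print(s["eef_pos"],s["tcp_rot"],s["qpos"],s["opening"])
p=proj("wrist",[[465.5,-288.9,50]],c);print(p)
E
```

```text
[ 465.59352253 -288.59191401  114.66641385] [ 3.14091523e+00 -3.43635980e-04  4.40581480e-01] [-5.57570647e-01  4.13477162e-01  1.91393811e+00 -1.07690176e-04
  8.13421829e-01 -9.98078056e-01] 0.5505635020643859
[[321.50063502 229.21955805]]
```

View pics/w2.png

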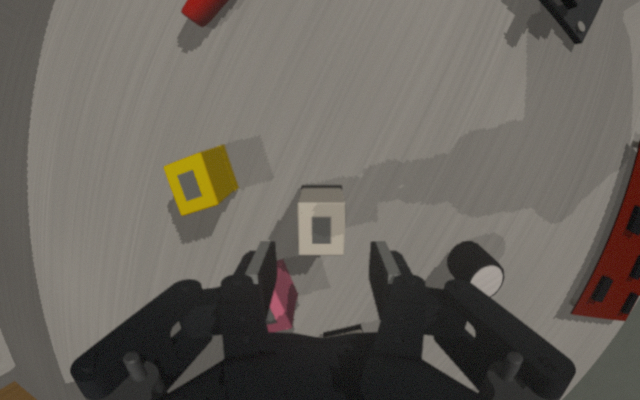

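The relay top is at (321,229), exactly where predicted, so alignment is good. Descending to grip.

Call:
jog_arm(deltas=[{"gripper":-0.1,"translation":[0,0,-0.12],"dr":[0,0,0.005]},{"gripper":-0.1,"translation":[0,0,-0.12],"dr":[0,0,0]},{"gripper":-0.1,"translation":[0,0,-0.12],"dr":[0,0,0]},{"gripper":-0.1,"translation":[0,0,-0.12],"dr":[0,0,0]},{"gripper":-0.1,"translation":[0,0,-0.12],"dr":[0,0,0]},{"gripper":-0.1,"translation":[0,0,-0.08],"dr":[0,0,0]},{"gripper":-0.1,"translation":[0,0,0],"dr":[0,0,0]},{"gripper":0.5,"translation":[0,0,0],"dr":[0,0,0]},{"gripper":0.5,"translation":[0,0,0],"dr":[0,0,0]},{"gripper":0.5,"translation":[0,0,0],"dr":[0,0,0]},{"gripper":0.5,"translation":[0,0,0],"dr":[0,0,0]},{"gripper":0.5,"translation":[0,0,0],"dr":[0,0,0]}], squeeze=30)

```text
clock: 3.75
eef_pos: [465.9, -288.1, 46.7]
tcp_rot: [3.141, -0.0, 0.452]
contact_force: [0.1, -0.4, -1.1]
opening: 0.347
```

Call:
jog_arm(deltas=[{"gripper":0.6,"translation":[0,0,0],"dr":[0,0,0]},{"gripper":0.6,"translation":[0,0,0.1],"dr":[0,0,0]},{"gripper":0.6,"translation":[0,0,0.2],"dr":[0,0,0]},{"gripper":0.6,"translation":[0,0,0.2],"dr":[0,0,0]},{"gripper":0.6,"translation":[0,0,0.2],"dr":[0,0,0]},{"gripper":0.6,"translation":[0,0,0.2],"dr":[0,0,0]},{"gripper":0.6,"translation":[0,0,0.2],"dr":[0,0,0]},{"gripper":0.6,"translation":[0,0,0.2],"dr":[0,0,0]},{"gripper":0.6,"translation":[0,0,0.2],"dr":[0,0,0]}])

```text
clock: 4.5
eef_pos: [465.4, -287.8, 198.2]
tcp_rot: [3.141, -0.0, 0.452]
contact_force: [0.0, -0.6, -0.9]
opening: 0.342
```

Call:
jog_arm(deltas=[{"gripper":0.6,"translation":[0.076,0.245,0.01],"dr":[0,0,-0.036]},{"gripper":0.6,"translation":[0.076,0.245,0.01],"dr":[0,0,-0.036]},{"gripper":0.6,"translation":[0.076,0.245,0.01],"dr":[0,0,-0.036]},{"gripper":0.6,"translation":[0.076,0.245,0.01],"dr":[0,0,-0.036]},{"gripper":0.6,"translation":[0.076,0.245,0.01],"dr":[0,0,-0.036]},{"gripper":0.6,"translation":[0.076,0.245,0.01],"dr":[0,0,-0.036]},{"gripper":0.6,"translation":[0.076,0.245,0.01],"dr":[0,0,-0.036]},{"gripper":0.6,"translation":[0.076,0.245,0.01],"dr":[0,0,-0.036]},{"gripper":0.6,"translation":[0.076,0.245,0.01],"dr":[0,0,-0.036]},{"gripper":0.6,"translation":[0.076,0.245,0.01],"dr":[0,0,-0.036]},{"gripper":0.6,"translation":[0.076,0.245,0.01],"dr":[0,0,-0.036]},{"gripper":0.6,"translation":[0.076,0.245,0.01],"dr":[0,0,-0.036]}])

```text
clock: 5.5
eef_pos: [556.9, 7.4, 209.2]
tcp_rot: [-3.141, -0.001, -0.229]
contact_force: [-0.2, 0.5, -1.3]
opening: 0.344
```

Call:
jog_arm(deltas=[{"gripper":0.6,"translation":[0,0,0],"dr":[0,0,0]},{"gripper":0.6,"translation":[0,0,0],"dr":[0,0,0]},{"gripper":0.6,"translation":[0,0,0],"dr":[0,0,0]}])

```text
clock: 5.75
eef_pos: [556.5, 5.9, 208.7]
tcp_rot: [3.141, 0.0, -0.225]
contact_force: [0.2, -0.2, -1.3]
opening: 0.344
```

```bash
python3 - <<'E'
from h import *
import pickle
c=r.calibration("wrist");pickle.dump(c,open("w3.pkl","wb"))
f=r.grab_frame("wrist");cv2.imwrite("pics/w3.png",f)
s=r.sense();print(s["eef_pos"],s["tcp_rot"],s["opening"])
cv2.imwrite("pics/w3c.png",cv2.resize(f[0:300,160:560],(800,600),interpolation=cv2.INTER_CUBIC))
E
```

```text
[556.4135189    5.48669668 208.53199727] [ 3.14126728e+00  1.39425294e-04 -2.25494448e-01] 0.3422304651132906
```

View pics/w3c.png

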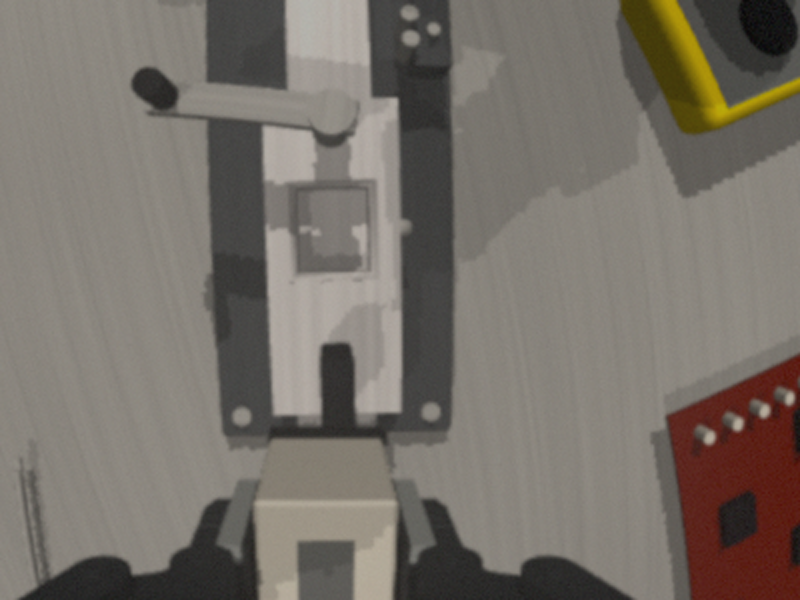

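The crop (2x, offset 160,0) shows the pocket rim at x 292–377, y 181–275, the carriage edges, the lever open at about 1.6 with its knob at (150,82), the pivot at (333,112) and the ridges at (410,12) and (410,37). The relay is held straight.

```bash
python3 - <<'E'
from h import *
import pickle
from scipy.optimize import least_squares
c=pickle.load(open("w3.pkl","rb"))
W=lambda x,y,z:at("wrist",(159.75+x/2,y/2-.25),z,c)
P=np.array([W(*p,48) for p in[(292,182),(377,180),(376,275),(295,275)]]);print(P.round(1),P.mean(0).round(1))
d=np.diff(np.vstack([P,P[:1]]),axis=0);print(np.hypot(*d.T).round(1),np.arctan2(d[:,1],d[:,0]).round(3))
for n,a,b in[("L",(265,130),(271,414)),("R",(398,100),(402,412))]:
    a,b=W(*a,48),W(*b,48);print(n,a.round(1),b.round(1),np.arctan2(*(a-b)[::-1]).round(4)-np.pi/2)
a,b=W(241,417,12),W(431,412,12);print("screws",a,b,np.arctan2(*(b-a)[::-1]))
for n,p,z in[("knob",(150,82),114.5),("pivot",(333,110),90),("ridge1",(410,38),34),("ridge2",(410,12),34),("tab",(337,347),88),("ball",(405,227),36)]:print(n,W(*p,z).round(1))
# held relay top corners; z top = tcp+4
a,b=W(254,503,212.5),W(399,503,212.5);print("held",a,b,np.arctan2(*(b-a)[::-1]))
E
```

```text
[[563.  100. ]
 [600.   92.7]
 [590.2  50.8]
 [554.8  58.8]] [577.   75.6]
[37.7 43.  36.3 42. ] [-0.197 -1.799  2.919  1.374]
L [556.7 126.2] [528.6  -1.8] -0.21579632679489658
R [617.5 127. ] [589.  -14.6] -0.19799632679489654
screws [506.89604564  -9.55079391] [606.57149372 -29.51378645] -0.19766471629541854
knob [525.3 142.1]
pivot [585.6 120. ]
ridge1 [632.8 159.5]
ridge2 [636.1 173.1]
tab [566.7  29.8]
ball [609.2  69.2]
held [545.99355561  25.0426098 ] [574.76624252  18.44880691] -0.2252788312190482
```

Call:
jog_arm(deltas=[{"gripper":0.6,"translation":[0.03,0.1,-0.05],"dr":[0,0,0.007]},{"gripper":0.6,"translation":[0.03,0.1,-0.1],"dr":[0,0,0.006]},{"gripper":0.6,"translation":[0.03,0.1,-0.1],"dr":[0,0,0]},{"gripper":0.6,"translation":[0.03,0.1,-0.15],"dr":[0,0,0]},{"gripper":0.6,"translation":[0.03,0.1,-0.15],"dr":[0,0,0]},{"gripper":0.6,"translation":[0.03,0.1,-0.15],"dr":[0,0,0]},{"gripper":0.6,"translation":[0.024,0.111,-0.15],"dr":[0,0,0]},{"gripper":0.6,"translation":[0,0,-0.15],"dr":[0,0,0]},{"gripper":0.6,"translation":[0,0,-0.05],"dr":[0,0,0]},{"gripper":0.6,"translation":[0,0,0],"dr":[0,0,0]},{"gripper":0.6,"translation":[0,0,0],"dr":[0,0,0]},{"gripper":0.6,"translation":[0,0,0],"dr":[0,0,0]}])

```text
clock: 6.8
eef_pos: [577.6, 77.2, 103.8]
tcp_rot: [-3.141, -0.001, -0.206]
contact_force: [0.1, 0.3, -0.5]
opening: 0.348
```

```bash
python3 - <<'E'
from h import *
import pickle
c=r.calibration("wrist");pickle.dump(c,open("w4.pkl","wb"))
f=r.grab_frame("wrist");cv2.imwrite("pics/w4.png",f)
s=r.sense();print(s["eef_pos"],s["tcp_rot"],s["opening"])
cv2.imwrite("pics/w4c.png",cv2.resize(f[100:340,200:440],(600,600),interpolation=cv2.INTER_CUBIC))
E
```

```text
[577.78454128  77.09574046 104.03483879] [-3.14117636e+00 -1.20767610e-03 -2.06042514e-01] 0.34414903263709207
```

View pics/w4c.png

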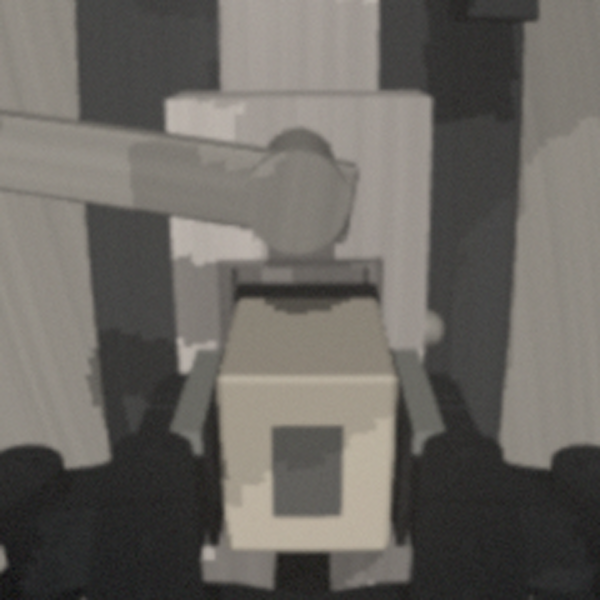

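```bash
python3 - <<'E'
from h import *
import pickle
c=pickle.load(open("w4.pkl","rb"))
W=lambda x,y,z:at("wrist",(199.8+x/2.5,99.8+y/2.5),z,c)
jx=np.array([np.cos(-.205),np.sin(-.205)]);jy=np.array([-jx[1],jx[0]])
o=np.array([576.6,75.7])
for n,p,z in[("rimL",(218,260),48),("rimR",(384,260),48),("carL",(166,97),48),("carR",(432,93),48),("footL",(237,288),58),("footR",(381,288),58),("topL",(219,376),108),("topR",(396,376),108),("pivot",(300,190),90),("tcp?",(306,400),104)]:
    q=W(*p,z)-o;print(n,(q@jx).round(2),(q@jy).round(2))
q=np.array([577.78,77.1])-o;print("tcp",q@jx,q@jy)
E
```

```text
rimL -19.96 21.03
rimR 19.01 20.97
carL -30.9 59.36
carR 29.17 60.12
footL -14.71 17.38
footR 17.46 17.33
topL -13.43 18.66
topR 15.25 18.61
pivot -0.33 45.67
tcp? 0.66 12.41
tcp 0.8702979378662797 1.6108946270149267
```

Call:
jog_arm(deltas=[{"gripper":0.6,"translation":[-0.016,0.003,0],"dr":[0,0,0]},{"gripper":0.6,"translation":[0,0,-0.03],"dr":[0,0,0]},{"gripper":0.6,"translation":[0,0,-0.03],"dr":[0,0,0]},{"gripper":0.6,"translation":[0,0,-0.03],"dr":[0,0,0]},{"gripper":0.6,"translation":[0,0,-0.03],"dr":[0,0,0]},{"gripper":0.6,"translation":[0,0,-0.03],"dr":[0,0,0]},{"gripper":0.6,"translation":[0,0,0],"dr":[0,0,0]}])

```text
clock: 7.43
eef_pos: [575.2, 77.4, 87.5]
tcp_rot: [3.141, 0.001, -0.206]
contact_force: [0.2, -0.4, -1.0]
opening: 0.348
```

Call:
jog_arm(deltas=[{"gripper":0.6,"translation":[0,0,-0.03],"dr":[0,0,0]},{"gripper":0.6,"translation":[0,0,-0.03],"dr":[0,0,0]},{"gripper":0.6,"translation":[0,0,-0.03],"dr":[0,0,0]},{"gripper":0.6,"translation":[0,0,-0.02],"dr":[0,0,0]},{"gripper":0.6,"translation":[0,0,0],"dr":[0,0,0]},{"gripper":0.6,"translation":[0,0,0],"dr":[0,0,0]}])

```text
clock: 7.93
eef_pos: [575.5, 77.5, 77.1]
tcp_rot: [3.141, 0.0, -0.206]
contact_force: [-1.2, -0.1, -0.7]
opening: 0.342
```

Entering freely, with no significant force. I'll lower a little more and open.

Call:
jog_arm(deltas=[{"gripper":0.6,"translation":[0,0,-0.02],"dr":[0,0,0]},{"gripper":0.6,"translation":[0,0,0],"dr":[0,0,0]},{"gripper":0.0,"translation":[0,0,0],"dr":[0,0,0]},{"gripper":0.0,"translation":[0,0,0],"dr":[0,0,0]},{"gripper":0.0,"translation":[0,0,0],"dr":[0,0,0]},{"gripper":0.0,"translation":[0,0,0.1],"dr":[0,0,0]},{"gripper":0.0,"translation":[0,0,0.2],"dr":[0,0,0]},{"gripper":0.0,"translation":[0,0,0.3],"dr":[0,0,0]},{"gripper":0.0,"translation":[0,0,0.3],"dr":[0,0,0]},{"gripper":0.0,"translation":[-0.03,-0.15,0.3],"dr":[0,0,0]},{"gripper":0.0,"translation":[-0.03,-0.15,0.15],"dr":[0,0,0]},{"gripper":0.0,"translation":[0,0,0],"dr":[0,0,0]}])

```text
clock: 8.93
eef_pos: [571.4, 46.0, 215.1]
tcp_rot: [-3.14, -0.007, -0.206]
contact_force: [-0.4, 0.4, -0.9]
opening: 0.5
```

```bash
python3 - <<'E'
from h import *
import pickle
c=r.calibration("wrist");pickle.dump(c,open("w5.pkl","wb"))
f=r.grab_frame("wrist");cv2.imwrite("pics/w5.png",f)
s=r.sense();print(s["eef_pos"],s["tcp_rot"],s["opening"])
cv2.imwrite("pics/w5c.png",cv2.resize(f[20:320,160:480],(800,600)[:2] if 0 else (640,600),interpolation=cv2.INTER_CUBIC))
E
```

```text
[570.63502843  46.8107487  212.97819012] [-3.14042778 -0.00427426 -0.20696066] 0.5023196225892751
```

View pics/w5c.png

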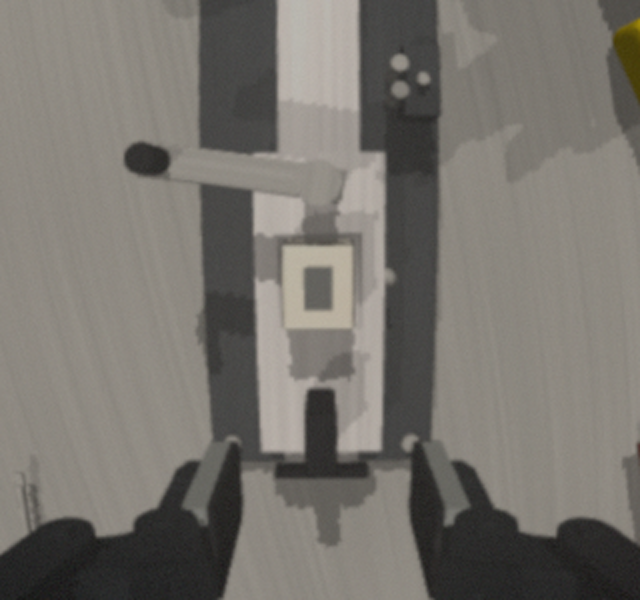

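The relay sits square in the pocket, its top at crop x 282–353, y 245–328. Next I check seating from the apparent size and position, and refine the knob, tab and notch.

```bash
python3 - <<'E'
from h import *
import pickle
c=pickle.load(open("w5.pkl","rb"))
W=lambda x,y,z:at("wrist",(159.75+x/2,19.75+y/2),z,c)
jx=np.array([np.cos(-.205),np.sin(-.205)]);jy=np.array([-jx[1],jx[0]]);o=np.array([576.0,75.8])
for n,p,z in[("relTL",(282,245),78),("relTR",(353,245),78),("relBR",(353,328),78),("relBL",(283,328),78),("knob",(148,158),114.5),("pivot",(323,183),90),("tabT",(321,389),88),("tabB",(321,463),88),("ridge1",(401,90),34),("ridge2",(400,63),34),("ball",(389,276),36),("carTL",(253,153),48),("carTR",(385,153),48),("carBL",(261,452),48),("carBR",(383,452),48)]:
    w=W(*p,z);q=w-o;print(n,w.round(1),(q@jx).round(2),(q@jy).round(2))
E
```

```text
relTL [564.9  97.3] -15.24 18.77
relTR [593.5  91.2] 13.98 18.66
relBR [586.6  56.8] 14.23 -16.41
relBL [557.7  63. ] -15.32 -16.31
knob [527.5 141.5] -60.81 54.44
pivot [586.6 118.6] 1.64 44.02
tabT [568.5  36.4] 0.64 -40.16
tabB [561.4   3.2] 0.51 -74.0
ridge1 [632.9 157.2] 39.14 91.29
ridge2 [635.3 170.6] 38.74 104.91
ball [609.1  69.3] 33.74 0.33
carTL [558.7 139.9] -30.02 59.2
carTR [617.4 127.5] 30.0 59.01
carBL [529.3  -2.7] -29.7 -86.35
carBR [589.4 -15.4] 31.71 -86.6
```

Relay measures 29.3 x 35 at z = 78, the same ratio as on the bench, so it is home. The notch is about 98 mm ahead along the rail. For the lever, I'll turn the tool so the jaws close along the knob's tangent, about yaw -1.92.

Call:
jog_arm(deltas=[{"gripper":0.0,"translation":[-0.04,0.08,0],"dr":[0,0,-0.078]},{"gripper":0.0,"translation":[-0.04,0.08,0],"dr":[0,0,-0.078]},{"gripper":0.0,"translation":[-0.04,0.08,0],"dr":[0,0,-0.078]},{"gripper":0.0,"translation":[-0.04,0.08,0],"dr":[0,0,-0.078]},{"gripper":0.0,"translation":[-0.04,0.08,0],"dr":[0,0,-0.078]},{"gripper":0.0,"translation":[-0.04,0.08,0],"dr":[0,0,-0.078]},{"gripper":0.0,"translation":[-0.04,0.08,0],"dr":[0,0,-0.078]},{"gripper":0.0,"translation":[-0.04,0.08,0],"dr":[0,0,-0.078]},{"gripper":0.0,"translation":[-0.04,0.08,0],"dr":[0,0,-0.078]},{"gripper":0.0,"translation":[-0.04,0.08,0],"dr":[0,0,-0.078]},{"gripper":0.0,"translation":[-0.04,0.08,0],"dr":[0,0,-0.078]},{"gripper":0.0,"translation":[-0.02,0.077,0],"dr":[0,0,-0.078]}])

```text
clock: 9.98
eef_pos: [522.4, 144.0, 209.2]
tcp_rot: [3.139, -0.0, -1.682]
contact_force: [0.5, -0.2, -0.6]
opening: 0.501
```

Call:
jog_arm(deltas=[{"gripper":0.0,"translation":[0,0,-0.1],"dr":[0,0,-0.078]},{"gripper":0.0,"translation":[0,0,-0.1],"dr":[0,0,-0.078]},{"gripper":0.0,"translation":[0,0,-0.1],"dr":[0,0,0]},{"gripper":0.0,"translation":[0,0,-0.1],"dr":[0,0,0]},{"gripper":0.0,"translation":[0,0,0],"dr":[0,0,0]},{"gripper":0.0,"translation":[0,0,0],"dr":[0,0,0]},{"gripper":0.0,"translation":[0,0,0],"dr":[0,0,0]}])

```text
clock: 10.57
eef_pos: [523.7, 143.2, 170.3]
tcp_rot: [3.141, -0.0, -1.919]
contact_force: [-0.5, 0.4, 0.3]
opening: 0.496
```

```bash
python3 - <<'E'
from h import *
import pickle
c=r.calibration("wrist");pickle.dump(c,open("w6.pkl","wb"))
f=r.grab_frame("wrist");cv2.imwrite("pics/w6.png",f)
s=r.sense();print(s["eef_pos"],s["tcp_rot"],s["opening"],s["qpos"])
cv2.imwrite("pics/w6c.png",cv2.resize(f[60:340,180:480],(600,560),interpolation=cv2.INTER_CUBIC))
print(proj("wrist",[[524.3,142.5,114.5],[s["eef_pos"][0],s["eef_pos"][1],114.5]],c))
E
```

```text
[523.94080491 143.22204523 170.597703  ] [-3.14119479e+00  3.03210051e-04 -1.91975201e+00] 0.49916595638723305 [2.64063822e-01 3.27689321e-01 1.88714365e+00 2.38819500e-05
 9.26259808e-01 2.18380155e+00]
[[324.59771116 232.24017981]
 [323.67315791 233.1418643 ]]
```

View pics/w6c.png

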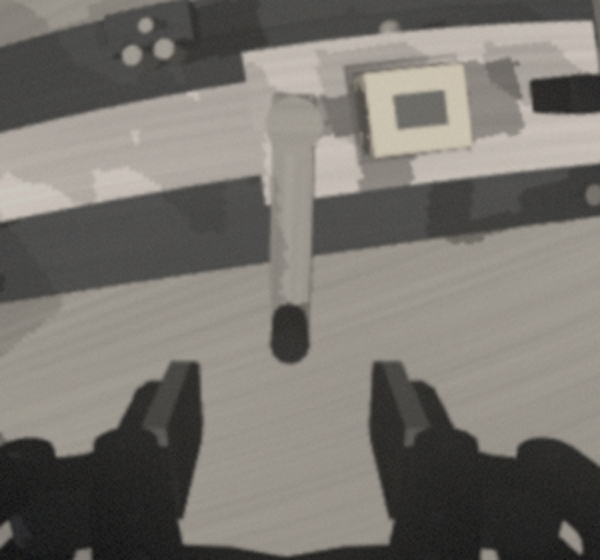

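The knob top is at crop (290,345), matching the prediction and centred between the jaws. Descending to close on it.

Call:
jog_arm(deltas=[{"gripper":0.0,"translation":[0,0,-0.1],"dr":[0,0,0]},{"gripper":0.0,"translation":[0,0,-0.1],"dr":[0,0,0]},{"gripper":0.0,"translation":[0,0,-0.1],"dr":[0,0,0]},{"gripper":0.0,"translation":[0,0,-0.1],"dr":[0,0,0]},{"gripper":0.0,"translation":[0,0,-0.1],"dr":[0,0,0]},{"gripper":0.0,"translation":[0,0,-0.03],"dr":[0,0,0]},{"gripper":0.6,"translation":[0,0,0],"dr":[0,0,0]},{"gripper":0.9,"translation":[0,0,0],"dr":[0,0,0]},{"gripper":0.9,"translation":[0,0,0],"dr":[0,0,0]},{"gripper":0.9,"translation":[0,0,0],"dr":[0,0,0]},{"gripper":0.9,"translation":[0,0,0],"dr":[0,0,0]},{"gripper":0.9,"translation":[0,0,0],"dr":[0,0,0]}], squeeze=20)

```text
clock: 11.62
eef_pos: [523.8, 143.2, 117.5]
tcp_rot: [-3.141, 0.0, -1.921]
contact_force: [0.8, -0.6, -2.7]
opening: 0.125
```

```bash
python3 - <<'E'
from h import *
s=r.sense();print(s["eef_pos"],s["tcp_rot"],s["opening"],s["contact_force"])
w=-.205;jx=np.array([np.cos(w),np.sin(w)]);jy=np.array([-jx[1],jx[0]]);pv=np.array([585.2,119.9])
q=s["eef_pos"][:2]-pv;th=np.arctan2(-q@jx,-q@jy);print("theta",th,np.hypot(*q))
t=np.linspace(th,-0.03,25);P=np.array([pv+65*(-np.sin(a)*jx-np.cos(a)*jy) for a in t])
print((np.diff(P,axis=0)/100).round(3).tolist(),(th+.03)/24/(np.pi/2))
E
```

```text
[523.78091455 143.20313445 117.50611457] [-3.14113880e+00  3.09164479e-04 -1.92103040e+00] 0.1248545219652825 [ 0.75397503 -0.58034236 -2.74853112]
theta 1.7284293788736045 65.69124852711654
[[-0.015, -0.045], [-0.012, -0.046], [-0.008, -0.047], [-0.005, -0.047], [-0.002, -0.048], [0.002, -0.048], [0.005, -0.047], [0.009, -0.047], [0.012, -0.046], [0.016, -0.045], [0.019, -0.044], [0.022, -0.042], [0.025, -0.041], [0.028, -0.039], [0.031, -0.036], [0.033, -0.034], [0.036, -0.032], [0.038, -0.029], [0.04, -0.026], [0.042, -0.023], [0.043, -0.02], [0.045, -0.017], [0.046, -0.013], [0.047, -0.01]] 0.046643787954290895
```

Call:
jog_arm(deltas=[{"gripper":0.9,"translation":[-0.015,-0.045,0],"dr":[0,0,0.0466]},{"gripper":0.9,"translation":[-0.012,-0.046,0],"dr":[0,0,0.0466]},{"gripper":0.9,"translation":[-0.008,-0.047,0],"dr":[0,0,0.0466]},{"gripper":0.9,"translation":[-0.005,-0.047,0],"dr":[0,0,0.0466]},{"gripper":0.9,"translation":[-0.002,-0.048,0],"dr":[0,0,0.0466]},{"gripper":0.9,"translation":[0.002,-0.048,0],"dr":[0,0,0.0466]},{"gripper":0.9,"translation":[0.005,-0.047,0],"dr":[0,0,0.0466]},{"gripper":0.9,"translation":[0.009,-0.047,0],"dr":[0,0,0.0466]},{"gripper":0.9,"translation":[0.012,-0.046,0],"dr":[0,0,0.0466]},{"gripper":0.9,"translation":[0.016,-0.045,0],"dr":[0,0,0.0466]},{"gripper":0.9,"translation":[0.019,-0.044,0],"dr":[0,0,0.0466]},{"gripper":0.9,"translation":[0.022,-0.042,0],"dr":[0,0,0.0466]}])

```text
clock: 12.62
eef_pos: [527.0, 87.6, 117.4]
tcp_rot: [3.14, 0.001, -1.039]
contact_force: [-3.2, -0.6, 2.3]
opening: 0.13
```

Call:
jog_arm(deltas=[{"gripper":0.9,"translation":[0.025,-0.041,0],"dr":[0,0,0.0466]},{"gripper":0.9,"translation":[0.028,-0.039,0],"dr":[0,0,0.0466]},{"gripper":0.9,"translation":[0.031,-0.036,0],"dr":[0,0,0.0466]},{"gripper":0.9,"translation":[0.033,-0.034,0],"dr":[0,0,0.0466]},{"gripper":0.9,"translation":[0.036,-0.032,0],"dr":[0,0,0.0466]},{"gripper":0.9,"translation":[0.038,-0.029,0],"dr":[0,0,0.0466]},{"gripper":0.9,"translation":[0.04,-0.026,0],"dr":[0,0,0.0466]},{"gripper":0.9,"translation":[0.042,-0.023,0],"dr":[0,0,0.0466]},{"gripper":0.9,"translation":[0.043,-0.02,0],"dr":[0,0,0.0466]},{"gripper":0.9,"translation":[0.045,-0.017,0],"dr":[0,0,0.0466]},{"gripper":0.9,"translation":[0.046,-0.013,0],"dr":[0,0,0.0466]},{"gripper":0.9,"translation":[0.047,-0.01,0],"dr":[0,0,0.0466]}])

```text
clock: 13.62
eef_pos: [572.5, 55.8, 117.4]
tcp_rot: [3.141, 0.002, -0.161]
contact_force: [-16.5, 3.9, 4.1]
opening: 0.13
```

Call:
jog_arm(deltas=[{"gripper":0.9,"translation":[0,0,0],"dr":[0,0,0]},{"gripper":0.9,"translation":[0.01,-0.002,0],"dr":[0,0,0]},{"gripper":0.9,"translation":[0,0,0],"dr":[0,0,0]},{"gripper":0.9,"translation":[0,0,0],"dr":[0,0,0]}])

```text
clock: 13.95
eef_pos: [572.1, 55.8, 117.3]
tcp_rot: [3.141, 0.004, -0.164]
contact_force: [-7.9, 1.0, 5.3]
opening: 0.131
```

Call:
jog_arm(deltas=[{"gripper":0.4,"translation":[-0.01,0.002,0],"dr":[0,0,0]},{"gripper":0.0,"translation":[0,0,0],"dr":[0,0,0]},{"gripper":0.0,"translation":[0,0,0],"dr":[0,0,0]},{"gripper":0.0,"translation":[0,0,0.15],"dr":[0,0,0]},{"gripper":0.0,"translation":[0,0,0.2],"dr":[0,0,0]},{"gripper":0.0,"translation":[0,0,0.2],"dr":[0,0,0]},{"gripper":0.0,"translation":[-0.02,-0.11,0.1],"dr":[0,0,-0.013]},{"gripper":0.0,"translation":[-0.02,-0.11,0],"dr":[0,0,-0.013]},{"gripper":0.0,"translation":[-0.03,-0.11,0],"dr":[0,0,0]},{"gripper":0.0,"translation":[-0.03,-0.11,-0.1],"dr":[0,0,0]},{"gripper":0.0,"translation":[0,0,0],"dr":[0,0,0]},{"gripper":0.0,"translation":[0,0,0],"dr":[0,0,0]}])

```text
clock: 14.95
eef_pos: [561.9, 10.9, 170.4]
tcp_rot: [3.141, 0.003, -0.207]
contact_force: [-0.0, -0.0, -0.7]
opening: 0.5
```

Call:
jog_arm(deltas=[{"gripper":0.0,"translation":[0,0,0],"dr":[0,0,0]},{"gripper":0.0,"translation":[0,0,0],"dr":[0,0,0]}])

```text
clock: 15.12
eef_pos: [563.3, 12.1, 171.8]
tcp_rot: [3.142, 0.001, -0.205]
contact_force: [0.9, 0.9, 0.3]
opening: 0.501
```

```bash
python3 - <<'E'
from h import *
import pickle
c=r.calibration("wrist");pickle.dump(c,open("w7.pkl","wb"))
f=r.grab_frame("wrist");cv2.imwrite("pics/w7.png",f)
s=r.sense();print(s["eef_pos"],s["tcp_rot"],s["opening"])
cv2.imwrite("pics/w7c.png",cv2.resize(f[0:300,180:480],(600,600),interpolation=cv2.INTER_CUBIC))
E
```

```text
[563.41524335  12.25826022 172.01087068] [-3.14154969e+00  3.29298325e-04 -2.04799599e-01] 0.49746311761723877
```

View pics/w7c.png

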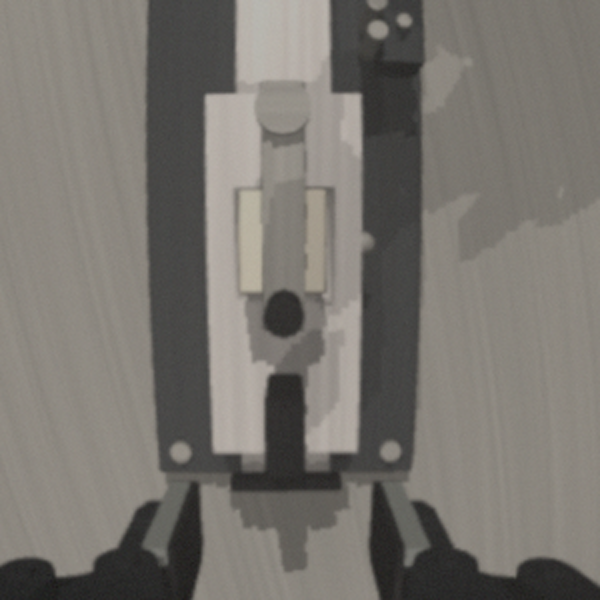

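The lever is shut and straight over the relay, and the tab lies at crop x 267–304, y 375–472.

```bash
python3 - <<'E'
from h import *
import pickle
c=pickle.load(open("w7.pkl","rb"))
W=lambda x,y,z:at("wrist",(179.75+x/2,y/2-.25),z,c)
jx=np.array([np.cos(-.205),np.sin(-.205)]);jy=np.array([-jx[1],jx[0]]);o=np.array([576.0,75.8])
for n,p,z in[("tabfar48",(286,375),48),("tabmid",(285.5,425),88),("carTL",(205,95),48),("carTR",(361,95),48),("carBL",(213,452),48),("carBR",(358,452),48),("knob",(284,318),114.5),("pivot",(283,108),90),("relTL",(239,188),78),("relBR",(327,294),78),("ridge1",(378,30),34),("ridge2",(377,3),34),("ball",(368,241),36),("tcp",(285.5,459),170)]:
    w=W(*p,z);q=w-o;print(n,w.round(1),(q@jx).round(2),(q@jy).round(2))
s=r.sense();q=s["eef_pos"][:2]-o;print("tcp",q@jx,q@jy)
E
```

```text
tabfar48 [566.4  25.4] 0.81 -51.28
tabmid [564.5  17.3] 0.6 -59.62
carTL [558.5 141.5] -30.5 60.73
carTR [617.5 129.1] 29.8 60.64
carBL [ 5.298e+02 -5.000e-01] -29.66 -84.15
carBR [589.1 -12.9] 30.89 -84.16
knob [572.2  56.9] 0.17 -19.29
pivot [585.2 120.9] -0.18 45.98
relTL [565.5  99.1] -15.06 20.64
relBR [587.3  57.3] 14.83 -15.82
ridge1 [633.2 159.5] 38.94 93.57
ridge2 [635.6 172. ] 38.78 106.33
ball [610.   71.1] 34.26 2.31
tcp [568.2  35.5] 0.58 -41.04
tcp 0.6137672706835359 -64.77308147714493
```

Tab is centred under the TCP. The travel to the notch measures about 97.5 mm in both pictures. Descending to grip the tab.

Call:
jog_arm(deltas=[{"gripper":0.0,"translation":[0,0,-0.18],"dr":[0,0,0]},{"gripper":0.0,"translation":[0,0,-0.18],"dr":[0,0,0]},{"gripper":0.0,"translation":[0,0,-0.18],"dr":[0,0,0]},{"gripper":0.0,"translation":[0,0,-0.18],"dr":[0,0,0]},{"gripper":0.0,"translation":[0,0,-0.1],"dr":[0,0,0]},{"gripper":0.0,"translation":[0,0,-0.08],"dr":[0,0,0]},{"gripper":0.6,"translation":[0,0,0],"dr":[0,0,0]},{"gripper":0.9,"translation":[0,0,0],"dr":[0,0,0]},{"gripper":0.9,"translation":[0,0,0],"dr":[0,0,0]},{"gripper":0.9,"translation":[0,0,0],"dr":[0,0,0]},{"gripper":0.9,"translation":[0,0,0],"dr":[0,0,0]},{"gripper":0.9,"translation":[0,0,0],"dr":[0,0,0]}], squeeze=40)

```text
clock: 16.17
eef_pos: [563.0, 12.1, 82.8]
tcp_rot: [-3.142, 0.0, -0.205]
contact_force: [-4.8, 2.0, 2.6]
opening: 0.157
```

Call:
jog_arm(deltas=[{"gripper":0.9,"translation":[0.0102,0.049,0],"dr":[0,0,0]},{"gripper":0.9,"translation":[0.0102,0.049,0],"dr":[0,0,0]},{"gripper":0.9,"translation":[0.0102,0.049,0],"dr":[0,0,0]},{"gripper":0.9,"translation":[0.0102,0.049,0],"dr":[0,0,0]},{"gripper":0.9,"translation":[0.0102,0.049,0],"dr":[0,0,0]},{"gripper":0.9,"translation":[0.0102,0.049,0],"dr":[0,0,0]},{"gripper":0.9,"translation":[0.0102,0.049,0],"dr":[0,0,0]},{"gripper":0.9,"translation":[0.0102,0.049,0],"dr":[0,0,0]},{"gripper":0.9,"translation":[0.0102,0.049,0],"dr":[0,0,0]},{"gripper":0.9,"translation":[0.0102,0.049,0],"dr":[0,0,0]},{"gripper":0.9,"translation":[0.0102,0.049,0],"dr":[0,0,0]},{"gripper":0.9,"translation":[0.0102,0.049,0],"dr":[0,0,0]}])

```text
clock: 17.17
eef_pos: [574.8, 70.9, 82.8]
tcp_rot: [3.141, 0.001, -0.205]
contact_force: [-6.9, 0.1, 4.3]
opening: 0.153
```

Call:
jog_arm(deltas=[{"gripper":0.9,"translation":[0.0102,0.049,0],"dr":[0,0,0]},{"gripper":0.9,"translation":[0.0102,0.049,0],"dr":[0,0,0]},{"gripper":0.9,"translation":[0.0102,0.049,0],"dr":[0,0,0]},{"gripper":0.9,"translation":[0.0102,0.049,0],"dr":[0,0,0]},{"gripper":0.9,"translation":[0,0,0],"dr":[0,0,0]},{"gripper":0.9,"translation":[0,0,0],"dr":[0,0,0]}])

```text
clock: 17.67
eef_pos: [578.9, 90.9, 82.8]
tcp_rot: [3.142, 0.001, -0.205]
contact_force: [-7.2, 2.2, 4.1]
opening: 0.158
```

Call:
jog_arm(deltas=[{"gripper":0.9,"translation":[-0.001,0.0196,0],"dr":[0,0,0]},{"gripper":0.9,"translation":[0.004,0.0196,0],"dr":[0,0,0]},{"gripper":0.9,"translation":[0,0,0],"dr":[0,0,0]}])

```text
clock: 17.92
eef_pos: [579.5, 94.0, 82.8]
tcp_rot: [3.141, 0.001, -0.205]
contact_force: [-6.2, -2.0, 4.4]
opening: 0.158
```

Call:
jog_arm(deltas=[{"gripper":0.9,"translation":[0.004,0.0196,0],"dr":[0,0,0]},{"gripper":0.9,"translation":[0,0,0],"dr":[0,0,0]}])

```text
clock: 18.08
eef_pos: [579.9, 95.9, 82.8]
tcp_rot: [3.141, 0.001, -0.205]
contact_force: [-5.5, -1.4, 4.6]
opening: 0.157
```

Call:
jog_arm(deltas=[{"gripper":0.9,"translation":[0.004,0.0196,0],"dr":[0,0,0]},{"gripper":0.9,"translation":[0,0,0],"dr":[0,0,0]}])

```text
clock: 18.25
eef_pos: [580.3, 98.1, 82.8]
tcp_rot: [3.141, 0.001, -0.205]
contact_force: [-6.0, -0.4, 5.0]
opening: 0.156
```

Call:
jog_arm(deltas=[{"gripper":0.9,"translation":[0.004,0.0196,0],"dr":[0,0,0]},{"gripper":0.9,"translation":[0,0,0],"dr":[0,0,0]}])

```text
clock: 18.42
eef_pos: [580.8, 100.4, 82.8]
tcp_rot: [-3.142, 0.001, -0.205]
contact_force: [-6.6, 1.7, 3.9]
opening: 0.161
```

Call:
jog_arm(deltas=[{"gripper":0.9,"translation":[0.004,0.0196,0],"dr":[0,0,0]},{"gripper":0.9,"translation":[0,0,0],"dr":[0,0,0]}])

```text
clock: 18.58
eef_pos: [581.3, 102.7, 82.8]
tcp_rot: [-3.141, 0.0, -0.205]
contact_force: [-5.7, 4.2, 2.7]
opening: 0.158
```

Call:
jog_arm(deltas=[{"gripper":0.9,"translation":[0.004,0.0196,0],"dr":[0,0,0]},{"gripper":0.9,"translation":[0,0,0],"dr":[0,0,0]}])

```text
clock: 18.75
eef_pos: [581.7, 104.9, 82.9]
tcp_rot: [-3.141, 0.0, -0.205]
contact_force: [-5.2, 5.8, 2.7]
opening: 0.155
```

Call:
jog_arm(deltas=[{"gripper":0.9,"translation":[0.002,0.01,0],"dr":[0,0,0]},{"gripper":0.9,"translation":[0,0,0],"dr":[0,0,0]},{"gripper":0.9,"translation":[0,0,0],"dr":[0,0,0]}])

```text
clock: 19.0
eef_pos: [581.8, 105.2, 82.8]
tcp_rot: [3.142, 0.001, -0.205]
contact_force: [-5.7, 1.5, 4.3]
opening: 0.158
```

Call:
jog_arm(deltas=[{"gripper":0.9,"translation":[0.002,0.01,0],"dr":[0,0,0]},{"gripper":0.9,"translation":[0,0,0],"dr":[0,0,0]},{"gripper":0.9,"translation":[0,0,0],"dr":[0,0,0]}])

```text
clock: 19.25
eef_pos: [581.8, 105.6, 82.8]
tcp_rot: [3.141, 0.001, -0.205]
contact_force: [-5.6, -2.7, 4.3]
opening: 0.157
```

The ball has dropped in: the pull changed sign at y≈105.3 and it now resists going further. I'll release briefly so it centres, then regrip.

Call:
jog_arm(deltas=[{"gripper":0.4,"translation":[0,0,0],"dr":[0,0,0]},{"gripper":0.4,"translation":[-0.005,-0.003,0],"dr":[0,0,0]},{"gripper":0.4,"translation":[0,0,0],"dr":[0,0,0]},{"gripper":0.4,"translation":[0,0,0],"dr":[0,0,0]},{"gripper":0.4,"translation":[0,0,0],"dr":[0,0,0]}])

```text
clock: 19.67
eef_pos: [582.2, 105.9, 82.4]
tcp_rot: [-3.141, -0.001, -0.205]
contact_force: [0.2, 0.6, 0.1]
opening: 0.304
```

Call:
jog_arm(deltas=[{"gripper":0.9,"translation":[0,0,0],"dr":[0,0,0]},{"gripper":0.9,"translation":[0,0,0],"dr":[0,0,0]},{"gripper":0.9,"translation":[0,0,0],"dr":[0,0,0]},{"gripper":0.9,"translation":[0,0,0],"dr":[0,0,0]},{"gripper":0.9,"translation":[0,0,0],"dr":[0,0,0]},{"gripper":0.9,"translation":[0,0,0],"dr":[0,0,0]},{"gripper":0.9,"translation":[0,0,0],"dr":[0,0,0]},{"gripper":0.9,"translation":[0,0,0],"dr":[0,0,0]},{"gripper":0.9,"translation":[0,0,0],"dr":[0,0,0]},{"gripper":0.9,"translation":[0,0,0],"dr":[0,0,0]}])

```text
clock: 20.5
eef_pos: [581.8, 105.9, 82.4]
tcp_rot: [-3.142, -0.0, -0.205]
contact_force: [-2.4, 0.6, 5.8]
opening: 0.157
```

```bash
python3 - <<'E'
from h import *
s=r.sense();print(s["eef_pos"],s["tcp_rot"],s["opening"],s["contact_force"])
f=r.grab_frame("wrist");g=r.grab_frame("scene")
o=np.zeros((400,780,3),np.uint8);o[:,:380]=cv2.resize(f[10:210,230:420],(380,400),interpolation=cv2.INTER_CUBIC)
o[:,380:]=cv2.resize(g[150:260,350:460],(400,400),interpolation=cv2.INTER_CUBIC);cv2.imwrite("pics/fin.png",o)
E
```

```text
[581.84377446 105.86841634  82.43837837] [-3.14153219e+00 -9.80356365e-06 -2.04952374e-01] 0.1572194992506152 [-2.39069508  0.61525608  5.79573119]
```

View pics/fin.png

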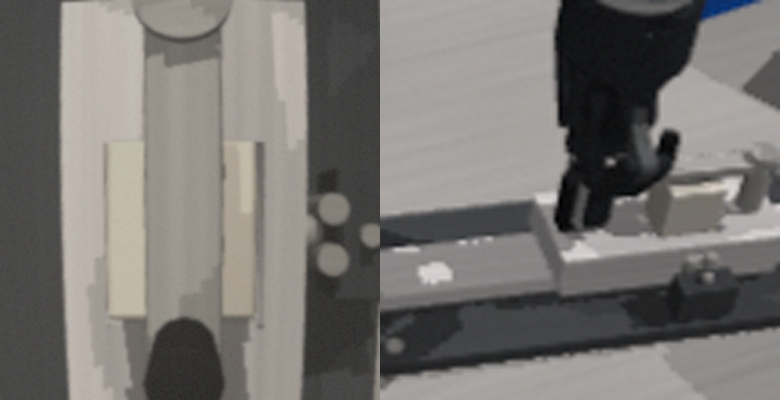

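The ball (313,232) sits midway between the ridges (y 210 and 259). The relay is seated, the lever shut and the tab gripped. Handing in.

```bash
python3 -c "
from rig import r
print(r.sign_off())"
```

```text
the job is handed in; nothing more can be done
None
```

The job is handed in at about 20.6 s on the clock. The relay is in the pocket, the lever is shut over it, and the carriage is in the notch, still held by its tab. The hand-in gave no verdict.

- **Relay:** It went into the pocket without resistance. Its top measured 29.3 x 35 mm at the seated height, the same slight shortfall from 30 x 36 mm as on the bench, so I take it as fully home.
- **Lever:** I swung the knob round to its stop, where it pushed back with about 16 N. The pictures after that show the bar straight over the relay.
- **Notch:** The pull along the rail reversed at the notch. I then let go briefly so the ball could centre itself, and gripped the tab again at a 40 N setting. The final picture shows the ball midway between the two ridges, with almost no force along the rail.
- **Slim relay and capacitor:** I never touched them, but I did not check them again at the end.
- **Disagreement:** Two wrist pictures differed by about 2 mm along the rail in absolute position. Their carriage-to-notch distances agreed, and the force settled the final position.

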